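# Drying to constant mass: move every sample on one station

### The arm

A 6-joint arm with a two-finger parallel gripper is mounted at the origin on the work surface. World frame = base frame: x ahead of the robot, y to its left, z up, the work surface at z = 0. Lengths are in m, angles in rad, forces in N, time in s.
With the tool pointing down it reaches from about 0.3 to 0.775 m from the base axis. Payload 14.6 kg.
Tool frame: the origin (TCP) lies midway between the tips of the shut fingers; the grasp point (between the pads) lies 19 mm behind it; z points along the fingers, y is the line along which they close (so a half turn about z gives the same grasp; the last joint's range is limited). The gripper opens to 94 mm and grips with 3 to 60 N. Pads are 16 mm wide; open, the fingers measure 119 mm over their backs; the gripper's body (75 mm by 177 mm) begins 78 mm behind the grasp point.
Start: joints at [1.144, 0.3, 1.521, -0, 1.321, -0.067], TCP at [0.194, 0.515, 0.205] pointing down, gripper open.
Joint ranges: [-3.03, 3.03], [-0.79, 2.21], [0.23, 2.52], [-1.04, 4.18], [0, 3.07], [-2.55, 2.55]. Speed limits (rad/s): [2.22, 2.22, 2.57, 3.14, 3.14, 3.14].

### API

Orientations are given as [roll, pitch, yaw] about the fixed x, y, z axes, in that order (R = Rz(yaw) Ry(pitch) Rx(roll)).
In Python, from workcell import sensors, camera, hand_in, spot_in, regions_of gives the robot as it stands.
- The arm moves only by the shell command python3 -m pendant 'ROWS'. ROWS is JSON, a list of rows, each a list of 3 entries, a list of its own where there are three numbers: the turn, a rotation vector about the tool's x, y, z in units of 5 degrees (1.0 is 5 degrees), then the shift along the tool's x, y, z in units of 25 mm (1.0 is 25 mm), then the closure in counts, from 0 (fully open) to 255 (shut). In form: [[[wx, wy, wz], [x, y, z], hand], ...]. A call has 1 to 12 rows; each row shifts and turns the commanded pose from where the row before left it, along the tool's axes as they then stand; what a row does not reach is not made up. A row lasts 1/10 s, in which the tool goes at most 50 mm and 8.59 degrees, less where a joint would pass 70% of its speed; a pose out of reach is approached as far as the arm can. A call is refused whole if a number of a shift passes 1 or a number of a turn 1, either way. A call with a gripper value outside its range is refused whole. The fingers move at their own pace and stop on an object; the grip force is fixed at half the most. Time passes only in rows, so rows that do not move let the fingers close. It gives the time, the measured TCP pose, the force, the opening and the grip force at its end, in the units of the state.
- sensors.observe(): the state, without advancing time (a new reading comes with each control period).
- camera(name): name is "side" or "top"; returns a dict with "frame" (420x560x3 uint8, blue, green, red), "z_map" (420x560 float32, m along the optical axis (not along the pixel's ray), 0 where there is no reading), "fx", "fy", "cx", "cy" (pixels), "world_from_camera" (4x4, takes a point from camera to world coordinates). Camera axes: x right, y down, z forward; pixel columns grow to the right and rows downward; lengths in m; the calibration is good to about 2 mm. A picture is of the moment at which its call begins.
- hand_in(): hands the job in; it is judged then, once.
Trained networks look in a picture, given as the dict that the camera call returned (one of the last four; its "shot" number tells which), for a name from the list of things; names that differ only in an ending like _2 or _b are one class to them, and where a whole thing is asked for, a point or a joint stands for the part that bears it (a point fixed in the world has none). Each returns a list of dicts, best first, with "p" (0 to 1); they miss things now and then, are a little off and sometimes report something else, mostly with a low value. They report only what shows in the picture. A call takes as long as a camera call. They do not tell look-alikes from the thing itself.
- spot_in(picture, thing): "at" ([x, y, z] in m, in the coordinates of the camera as it stood for that picture, good to about 4 mm: the middle of the surface that is visible of it).
- regions_of(picture, thing): "region" (420x560 bool, what is visible of it).
The state is a dict: "clock": time; "joint_pos": joint angles; "qd": joint speeds; "tau": joint torques, N m; "eef_pos": TCP position; "orientation": TCP orientation; "force": force on the tool from outside, world axes, zero at the start; "wrist_torque": the same for the moment, N m; "opening": finger opening in m; "grasp_force": force on a finger pad.
Only numpy, scipy, OpenCV 4.12 (cv2) and the standard library are available. Lean on these libraries where they do the work, as an engineer would, in place of code of your own. Each camera call takes 0.05 s, during which the arm holds its last target. There are 200 camera calls.

### The job

Three lidded samples are being dried to constant mass, going round and round from hotplate to finned cooling block to balance and back to the hotplate. Move every sample on by one: the one on the hotplate to the middle of the cooling block, the one on the cooling block to the middle of the balance pan and the one on the balance to the middle of the hotplate; as all three places are taken, first set one of them aside on the spare white tile. Keep them upright, set them down gently without dropping them, let go, and do not disturb the tongs, the wash bottle or the glass beaker.

Things in the scene. Friction and masses are not known exactly. Their poses are not given: they have to be found in the camera images.
- crucible_mid (a point): Porcelain crucible (loose, at the start on the balance pan): white, upright, round, 54 mm high in all. Cup tapering from 43 mm diameter at 40 mm height to 33 mm at the foot, flat lid of 48 mm diameter at 40 to 46 mm height, knob of 11 mm diameter on top. Lid and cup are one solid piece, about 70 g. The point is its centre, 27 mm above the foot, on the axis (cup there about 40 mm in diameter); z is up along the axis, yaw has no meaning.
- tin_mid (a point): Aluminium moisture tin (loose, at the start on the hotplate): bare metal, low flat cylinder, 55 mm diameter, 40 mm high, with a lid of 58 mm diameter over the upper 12 mm. Lid and tin are one solid piece, about 60 g. The point is its centre, 20 mm above the foot; z up.
- bottle_mid (a point): Glass weighing bottle (loose, at the start on the cooling block): brown glass, straight cylinder of 41 mm diameter and 50 mm height, then a stopper of 43 mm diameter with a knob of 18 mm diameter, 72 mm high in all. One solid piece, about 60 g. The point is its centre, 36 mm above the foot; z up.
- balance_pan (a point): Fixed. Precision balance: white housing 170 mm wide and 235 mm long, grey sloping display panel on the end towards the robot, round steel pan of 120 mm diameter. The point is the middle of the pan's upper face, 70 mm above the bench. x points from the display towards the back, z up. The pan does not give.
- hotplate_top (a point): Fixed. Laboratory hotplate: white housing 160 mm wide and 245 mm long, two black knobs on the end towards the robot (leave them), square white ceramic plate of 150 mm. The point is the middle of the plate's upper face, 95 mm above the bench. x points from the knobs towards the back, z up.
- block_top (a point): Fixed. Finned cooling block (heat sink) of black anodised aluminium: flat plate of 140 mm square on upright fins. The point is the middle of its upper face, 46 mm above the bench. z up.
- tile_top (a point): Fixed. Spare white glazed tile, 100 mm square and 10 mm thick, empty at the start: the free spot. The point is the middle of its upper face, 10 mm above the bench. z up.
- tongs: Steel crucible tongs lying loose in front of the tile (towards the robot), about 190 mm long and 50 mm wide, 7 mm thick. Origin at the middle, on the bench; x along their length. Not to be disturbed.
- wash_bottle: White plastic wash bottle with blue cap and thin spout standing loose behind the tile (away from the robot), 60 mm diameter, 163 mm high. Origin at the middle of its foot. Not to be disturbed.
- beaker: Small glass beaker with two stirring rods in it, standing loose behind the cooling block (away from the robot), 56 mm diameter, 60 mm high, rods up to 118 mm. Origin at the middle of its foot. Not to be disturbed.
Not all that is in view belongs to the job. Of the things that look like the part that bears tile_top, take the one that is farthest to the robot's left at the start.

How it is judged:
By the outcome, as a careful person would: the job done as asked, in the order asked, and still so for the second after the job is handed in, with the robot touching nothing.
It also fails if it takes over 120 s, if anything falls off the work surface, if the arm or the gripper's body presses on something with over 40 N, if the wrist force passes 120 N, or if a joint passes its speed limit or range.

## Working session

There is one attempt and no reset: what is moved stays moved. The work goes in short steps, Python scripts to look and compute and a shell command to move; the robot and the scene stay as the last step left them, time stands still between calls to the robot, and variables do not carry over. Pictures are saved under pics/ and viewed, at most 14 in all, crops included, and the job is handed in when it is done.

```bash
mkdir -p pics; cat > h.py <<'E'
import numpy as np,cv2
from workcell import sensors,camera,hand_in,spot_in,regions_of
def pts(c):
    z=c["z_map"];v,u=np.indices(z.shape)
    P=np.stack([(u-c["cx"])/c["fx"]*z,(v-c["cy"])/c["fy"]*z,z,np.ones_like(z)],-1)
    return (P@np.array(c["world_from_camera"]).T)[...,:3]
def w(c,a): return (np.array(c["world_from_camera"])@np.r_[a,1])[:3]
E
python3 - <<'E'
from h import *
np.set_printoptions(precision=3,suppress=True)
for n in("top","side"):
    c=camera(n);cv2.imwrite(f"pics/{n}0.png",c["frame"]);P=pts(c)
    print(n,np.array(c["world_from_camera"])[:3,3])
    for t in "crucible_mid tin_mid bottle_mid balance_pan hotplate_top block_top tile_top tongs wash_bottle beaker".split():
        for r in regions_of(c,t)[:3]:
            m=r["region"]&(c["z_map"]>0)
            if r["p"]<.3 or m.sum()<5: continue
            q=P[m];zt=np.percentile(q[:,2],97);tp=q[q[:,2]>zt-.006]
            v,u=np.nonzero(m)
            print(t,round(r["p"],2),"px",int(u.mean()),int(v.mean()),"med",np.median(q,0),"ztop",round(zt,3),"topmid",(np.percentile(tp,2,0)+np.percentile(tp,98,0))[:2]/2,"ext",np.percentile(q,2,0)[:2],np.percentile(q,98,0)[:2])
print(sensors.observe())
E
```

```text
top [ 0.199 -0.12   1.607]
crucible_mid 0.63 px 205 204 med [0.572 0.158 0.115] ztop 0.125 topmid [0.57  0.159] ext [0.552 0.138] [0.594 0.179]
tin_mid 0.48 px 146 243 med [0.433 0.373 0.135] ztop 0.141 topmid [0.436 0.374] ext [0.41  0.349] [0.459 0.4  ]
bottle_mid 0.44 px 282 193 med [ 0.601 -0.134  0.104] ztop 0.119 topmid [ 0.606 -0.134] ext [ 0.586 -0.153] [ 0.627 -0.115]
balance_pan 0.65 px 210 216 med [0.535 0.146 0.062] ztop 0.075 topmid [0.551 0.155] ext [0.432 0.071] [0.659 0.235]
hotplate_top 0.94 px 150 257 med [0.382 0.371 0.074] ztop 0.101 topmid [0.445 0.386] ext [0.278 0.301] [0.514 0.457]
block_top 0.56 px 284 198 med [ 0.592 -0.145  0.047] ztop 0.054 topmid [ 0.6   -0.141] ext [ 0.532 -0.209] [ 0.67  -0.071]
tile_top 0.93 px 389 219 med [ 0.492 -0.561  0.012] ztop 0.018 topmid [ 0.492 -0.562] ext [ 0.444 -0.608] [ 0.542 -0.513]
tile_top 0.74 px 349 232 med [ 0.45  -0.393  0.011] ztop 0.018 topmid [ 0.451 -0.393] ext [ 0.403 -0.441] [ 0.499 -0.345]
tile_top 0.69 px 439 243 med [ 0.38  -0.746  0.011] ztop 0.018 topmid [ 0.382 -0.742] ext [ 0.334 -0.794] [ 0.429 -0.696
[... 1461 characters left out ...]
.305]
wash_bottle 0.68 px 293 203 med [ 0.565 -0.315  0.07 ] ztop 0.136 topmid [ 0.57  -0.331] ext [ 0.542 -0.425] [ 0.596 -0.302]
beaker 0.69 px 241 227 med [ 0.712 -0.149  0.041] ztop 0.073 topmid [ 0.706 -0.17 ] ext [ 0.689 -0.196] [ 0.753 -0.136]
{'clock': 1.1, 'joint_pos': array([ 1.144,  0.3  ,  1.521,  0.   ,  1.321, -0.067]), 'qd': array([ 0.001, -0.   , -0.002,  0.001,  0.003,  0.   ]), 'tau': array([  0.001, -53.168, -35.29 ,   0.071,   0.021,   0.   ]), 'eef_pos': array([0.194, 0.515, 0.205]), 'orientation': array([ 3.142, -0.   ,  2.782]), 'force': array([-0.026, -0.99 , -0.105]), 'wrist_torque': array([ 0.024, -0.008, -0.015]), 'grasp_force': 0.0, 'opening': 0.09388874098684742}
```

```bash
python3 - <<'E'
import cv2
a=cv2.imread("pics/top0.png")[130:330,100:480];cv2.imwrite("pics/top0c.png",cv2.resize(a,None,fx=2.1,fy=2.1,interpolation=cv2.INTER_CUBIC))
E
```

```text
(no output)
```

View pics/top0c.png

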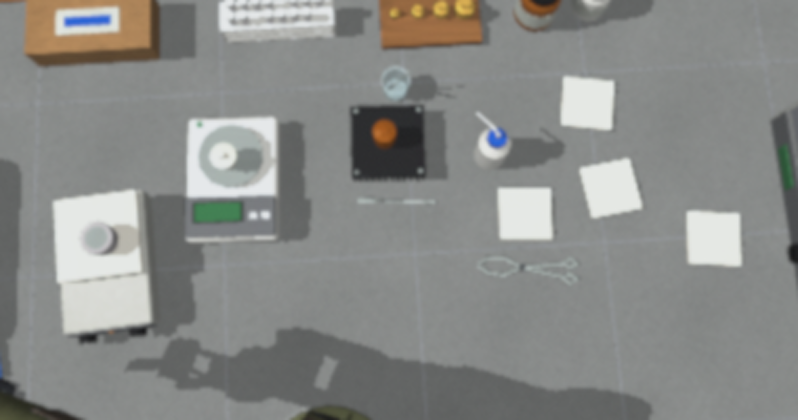

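View pics/side0.png

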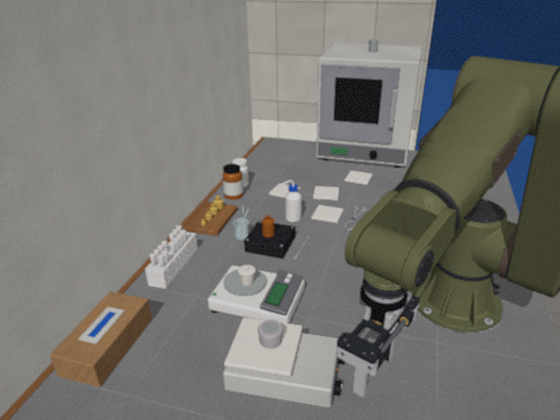

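The top view shows four white tiles. The one farthest to the robot's left is at about px 525,213 in the crop, (0.45, -0.39) in world, and the wash bottle stands behind it. The three samples are where the networks reported them. Next I fit the centres of the four places.

```bash
python3 - <<'E'
from h import *
np.set_printoptions(precision=4,suppress=True)
for n in("top","side"):
    c=camera(n);P=pts(c);f=c["frame"].astype(int)
    for t,z,x,y,h in(("hot",.095,.445,.387,.11),("bal",.07,.57,.155,.09),("block",.046,.6,-.138,.09),("tile",.01,.45,-.391,.07)):
        b=(abs(P[...,0]-x)<h)&(abs(P[...,1]-y)<h)&(abs(P[...,2]-z-.002)<.006)
        if t=="bal": b&=(f.max(2)<200)&(P[...,0]>.47)
        b=cv2.morphologyEx(b.astype(np.uint8),cv2.MORPH_OPEN,np.ones((2,2)))>0
        q=P[b][:,:2].astype(np.float32)
        print(n,t,len(q),"z",np.median(P[b][:,2]),cv2.minAreaRect(q*1000),"circ",cv2.minEnclosingCircle(q*1000))
E
```

```text
top hot 1150 z 0.09528268340731805 ((379.4715881347656, 163.50750732421875), (645.1744384765625, 189.20770263671875), 73.88125610351562) circ ((353.38909912109375, 171.0450897216797), 329.5643005371094)
top bal 655 z 0.07034468784225156 ((388.6953430175781, 78.29594421386719), (521.0184326171875, 173.01097106933594), 27.9238224029541) circ ((411.4061279296875, 33.75577163696289), 262.2723083496094)
top block 886 z 0.04682189707534046 ((437.1629943847656, -138.1294403076172), (138.77491760253906, 477.49285888671875), 87.04866027832031) circ ((437.47125244140625, -158.6588134765625), 241.53636169433594)
top tile 520 z 0.01084886031531751 ((369.5066223144531, -270.5783996582031), (134.31417846679688, 434.4505920410156), 31.392759323120117) circ ((346.0664367675781, -284.6339111328125), 220.63763427734375)
side hot 2616 z 0.09488831624094113 ((372.15338134765625, 683.3058471679688), (168.5543975830078, 916.3944091796875), 13.364005088806152) circ ((290.17791748046875, 663.8309326171875), 458.197265625)
side bal 885 z 0.06914252139943022 ((416.97222900390625, 616.5030517578125), (169.80653381347656, 1077.238037109375), 16.306629180908203) circ ((405.7727355957031, 613.2267456054688), 543.5750732421875)
side block 745 z 0.04535246520003111 ((446.5652770996094, 439.2735290527344), (169.44686889648438, 1429.67041015625), 14.611745834350586) circ ((364.59564208984375, 417.904052734375), 714.8352661132812)
side tile 345 z 0.0093646538546035 ((347.08209228515625, 338.4176330566406), (110.47068786621094, 1572.52685546875), 7.90380859375) circ ((331.46563720703125, 336.24945068359375), 787.25341796875)
```

```bash
python3 -m pendant '[[[0,0,-0.5],[-0.5,0,-0.8],0],[[0,0,-0.6],[-1,-0.5,-0.6],0],[[0,0,-0.6],[-1,-0.5,0],0],[[0,0,-0.6],[-1,-0.5,0],0],[[0,0,-0.6],[-1,-0.5,0],0],[[0,0,-0.6],[-1,-0.5,0],0],[[0,0,-0.62],[-0.8,-0.5,0],0]]'
```

```text
clock: 1.9
eef_pos: [0.3345, 0.4089, 0.2406]
orientation: [3.141, 0.0, -3.14]
force: [0.2, -0.2, -0.7]
opening: 0.0941
grasp_force: 0.0
```

```bash
cat > m.py <<'E'
from h import *
np.set_printoptions(precision=1,suppress=True)
for n in("top","side"):
    c=camera(n);P=pts(c);f=c["frame"].astype(int)
    for t,z,x,y,h in(("hot",.095,.445,.387,.11),("bal",.07,.57,.155,.09),("block",.046,.6,-.138,.09),("tile",.01,.45,-.391,.07)):
        b=(abs(P[...,0]-x)<h)&(abs(P[...,1]-y)<h)&(abs(P[...,2]-z-.001)<.005)
        if t=="bal": b&=(f.max(2)<200)&(P[...,0]>.47)
        b=cv2.morphologyEx(b.astype(np.uint8),cv2.MORPH_OPEN,np.ones((3,3)))>0
        q=P[b][:,:2].astype(np.float32)*1000
        if len(q): print(n,t,len(q),*[np.array(k) for k in cv2.minAreaRect(q)],"circ",cv2.minEnclosingCircle(q))
E
python3 m.py; python3 -m pendant '[[[0,0,0],[-0.6,-1,0],0],[[0,0,0],[-0.6,-1,0],0],[[0,0,0],[-0.6,-1,0],0],[[0,0,0],[-0.6,-1,0],0],[[0,0,0],[-0.6,-1,0],0],[[0,0,0],[-0.6,-1,0],0],[[0,0,0],[-0.6,-1,0],0],[[0,0,0],[-0.6,-1,0],0],[[0,0,0],[-0.6,-1,0],0],[[0,0,0],[-0.6,-1,0],0],[[0,0,0],[-0.6,-1,0],0],[[0,0,0],[-0.6,-1,0],0]]'
```

```text
top hot 749 [448.3 388.2] [144.2 150.7] 4.420375823974609 circ ((448.5699768066406, 384.7821960449219), 98.4364242553711)
top bal 287 [553.8 159.8] [115.3 150.3] 72.34588623046875 circ ((551.3693237304688, 170.37493896484375), 83.44651794433594)
top block 597 [ 601.2 -141.2] [136.3 139.3] 86.8306655883789 circ ((595.458984375, -141.19451904296875), 92.38497161865234)
top tile 229 [ 448.7 -384.1] [114.   80.2] 51.62356948852539 circ ((454.95220947265625, -389.3052062988281), 57.49767303466797)
side hot 2584 [445.  389.7] [151.1 153.9] 4.961409568786621 circ ((443.8416442871094, 390.81341552734375), 102.96919250488281)
side bal 759 [563.9 147.3] [156.7 137.2] 1.4319403171539307 circ ((553.5626831054688, 145.98631286621094), 90.25611877441406)
side block 727 [ 599.9 -137.4] [144.7 140.4] 89.4316177368164 circ ((599.7799682617188, -133.90243530273438), 96.06866455078125)
clock: 3.2
eef_pos: [0.5137, 0.1094, 0.2405]
orientation: [3.141, 0.0, 3.141]
force: [0.1, -0.6, -0.4]
opening: 0.0941
grasp_force: 0.0
```

```bash
python3 -m pendant '[[[0,0,0],[-0.365,-0.975,0],0],[[0,0,0],[-0.365,-0.975,0],0],[[0,0,0],[-0.365,-0.975,0],0],[[0,0,0],[-0.365,-0.975,0],0],[[0,0,0],[-0.365,-0.975,0],0],[[0,0,0],[-0.365,-0.975,0],0],[[0,0,0],[-0.365,-0.975,0],0],[[0,0,0],[-0.365,-0.975,0],0],[[0,0,0],[-0.365,-0.975,0],0],[[0,0,0],[-0.365,-0.975,0],0],[[0,0,0],[0,0,0],0]]'
python3 - <<'E'
from h import *
for n in("top","side"):
    c=camera(n);cv2.imwrite(f"pics/{n}1.png",c["frame"]);P=pts(c)
    for t in("bottle_mid","wash_bottle"):
        for r in regions_of(c,t)[:1]:
            q=P[r["region"]&(c["z_map"]>0)];print(n,t,r["p"],np.median(q,0),np.percentile(q,[2,98],0).round(3).tolist())
    f=c["frame"].astype(int);b=(abs(P[...,0]-.57)<.09)&(abs(P[...,1]-.155)<.085)&(P[...,2]>.066)&(P[...,2]<.074)
    q=P[b];print(n,"heights",np.histogram(q[:,2],8,(.066,.074))[0])
E
```

```text
clock: 4.3
eef_pos: [0.605, -0.1356, 0.2398]
orientation: [3.142, -0.001, 3.138]
force: [0.4, 0.5, -0.1]
opening: 0.0938
grasp_force: 0.0
top wash_bottle 0.6 [ 0.55969127 -0.32912368  0.10306333] [[0.543, -0.362, 0.002], [0.589, -0.307, 0.157]]
top heights [65 85 76 83 99 82 73 65]
side bottle_mid 0.62 [ 0.59920715 -0.11973465  0.08162443] [[0.584, -0.139, 0.046], [0.619, -0.112, 0.114]]
side wash_bottle 0.86 [ 0.56607398 -0.31477893  0.07124644] [[0.542, -0.346, 0.003], [0.597, -0.302, 0.138]]
side heights [106 155 157 178 166 115  46  16]
```

View pics/side1.png

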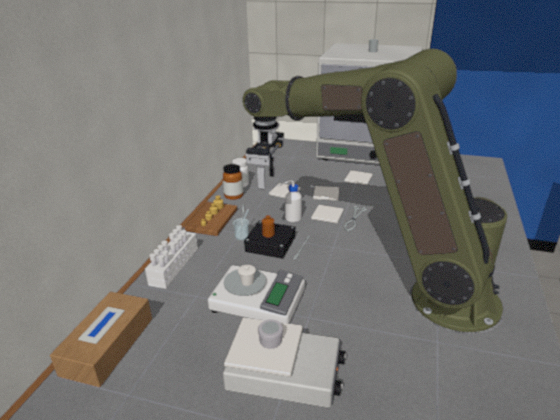

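Side view: the gripper is above the block and the brown bottle at (268,227), with nothing in the way. Descend and grip.

```bash
python3 -m pendant '[[[0,0,0],[0,0.06,0.8],0],[[0,0,0],[0,0,1],0],[[0,0,0],[0,0,1],0],[[0,0,0],[0,0,1],0],[[0,0,0],[0,0,1],0],[[0,0,0],[0,0,1],0],[[0,0,0],[0,0,0.8],0],[[0,0,0],[0,0,0.45],0],[[0,0,0],[0,0,0],0],[[0,0,0],[0,0,0],120],[[0,0,0],[0,0,0],200],[[0,0,0],[0,0,0],255]]' && python3 -m pendant '[[[0,0,0],[0,0,0],255],[[0,0,0],[0,0,0],255],[[0,0,0],[0,0,0],255]]'
```

```text
clock: 5.8
eef_pos: [0.605, -0.1327, 0.0652]
orientation: [-3.141, 0.001, 3.141]
force: [-0.1, -1.1, -0.3]
opening: 0.0736
grasp_force: 0.0
clock: 6.1
eef_pos: [0.6046, -0.1327, 0.0644]
orientation: [-3.142, 0.0, 3.141]
force: [-0.4, 0.5, 0.1]
opening: 0.0493
grasp_force: 0.0
```

```bash
python3 -m pendant '[[[0,0,0],[0,0,0],255],[[0,0,0],[0,0,0],255],[[0,0,0],[0,0,0],255],[[0,0,0],[0,0,0],255],[[0,0,0],[0,0,-0.2],255],[[0,0,0],[0,0,-0.6],255],[[0,0,0],[0,0,-0.6],255],[[0,0,0],[0,0,-0.6],255]]'
```

```text
clock: 6.9
eef_pos: [0.6049, -0.1327, 0.1163]
orientation: [-3.141, 0.001, 3.141]
force: [0.4, -0.9, -0.3]
opening: 0.0415
grasp_force: 29.9
```

```bash
python3 -m pendant '[[[0,0,0],[0.6,0,-0.4],255],[[0,0,0],[0.9,0,-0.4],255],[[0,0,0],[1,-0.2,-0.4],255],[[0,0,0],[1,-0.4,0],255],[[0,0,0],[1,-0.8,0],255],[[0,0,0],[1,-1,0],255],[[0,0,0],[0.5,-1,0],255],[[0,0,0],[0.2,-1,0],255],[[0,0,0],[0,-1,0],255],[[0,0,0],[0,-1,0],255],[[0,0,0],[0,-1,0],255],[[0,0,0],[0,-1,0],255]]' && python3 -m pendant '[[[0,0,0],[0,-1,0],255],[[0,0,0],[0,-0.7,0],255],[[0,0,0],[0,-0.26,0],255],[[0,0,0],[0,0,0],255]]'
python3 - <<'E'
from h import *
for n in("top","side"):
    c=camera(n);cv2.imwrite(f"pics/{n}2.png",c["frame"][100:330,150:450])
    P=pts(c);f=c["frame"].astype(int)
    # tile
    b=(abs(P[...,0]-.45)<.075)&(abs(P[...,1]+.391)<.075)&(abs(P[...,2]-.01)<.006)&(f.min(2)>170)
    q=P[b][:,:2].astype(np.float32)*1000
    print(n,len(q),cv2.minAreaRect(q))
    # pan: greyish disc
    hs=cv2.cvtColor(c["frame"],cv2.COLOR_BGR2GRAY)
    b=(abs(P[...,0]-.57)<.08)&(abs(P[...,1]-.155)<.085)&(abs(P[...,2]-.07)<.005)
    print(np.percentile(hs[b],[5,20,35,50,65,80,95]))
E
python3 - <<'E'
import cv2,numpy as np
a=cv2.imread("pics/top2.png");b=cv2.imread("pics/side2.png")
cv2.imwrite("pics/both2.png",cv2.resize(np.vstack([a,b])[:, :],None,fx=1.3,fy=1.3,interpolation=cv2.INTER_CUBIC))
E
```

```text
clock: 8.1
eef_pos: [0.4496, -0.3438, 0.1456]
orientation: [-3.141, 0.001, 3.141]
force: [0.5, 0.1, 0.2]
opening: 0.0414
grasp_force: 29.9
clock: 8.5
eef_pos: [0.4494, -0.3919, 0.1448]
orientation: [-3.141, 0.0, 3.141]
force: [-1.3, 0.6, -0.9]
opening: 0.0417
grasp_force: 29.9
top 0 ((0.0, 0.0), (0.0, 0.0), 0.0)
[110.   135.   150.   185.   186.   188.   212.75]
side 348 ((451.5516357421875, -388.70281982421875), (105.48113250732422, 98.88016510009766), 88.47941589355469)
[ 81. 104. 141. 144. 145. 146. 154.]
```

View pics/both2.png

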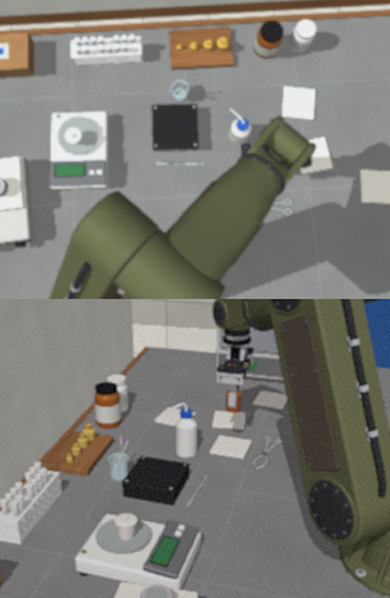

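Bottle held above the right tile and clear of the wash bottle. Lower it.

```bash
python3 -m pendant '[[[0,0,0],[0,0,0.5],255],[[0,0,0],[0,0,0.9],255],[[0,0,0],[0,0,0.9],255],[[0,0,0],[0,0,0.9],255],[[0,0,0],[0,0,0.7],255],[[0,0,0],[0,0,0.3],255],[[0,0,0],[0,0,0.15],255],[[0,0,0],[0,0,0.1],255],[[0,0,0],[0,0,0.06],255],[[0,0,0],[0,0,0],255],[[0,0,0],[0,0,0],255]]'
```

```text
clock: 9.7
eef_pos: [0.4496, -0.3917, 0.0319]
orientation: [-3.141, 0.001, 3.141]
force: [-0.2, 0.7, 0.1]
opening: 0.0415
grasp_force: 29.9
```

```bash
python3 -m pendant '[[[0,0,0],[0,0,0.04],255],[[0,0,0],[0,0,0.04],255],[[0,0,0],[0,0,0],255],[[0,0,0],[0,0,0],255]]'; python3 -m pendant '[[[0,0,0],[0,0,0.04],255],[[0,0,0],[0,0,0],255],[[0,0,0],[0,0,0],255]]'
```

```text
clock: 10.1
eef_pos: [0.4495, -0.3916, 0.0294]
orientation: [3.142, -0.0, 3.141]
force: [-0.3, -0.0, 0.2]
opening: 0.0414
grasp_force: 29.9
clock: 10.4
eef_pos: [0.4495, -0.3916, 0.0284]
orientation: [3.142, -0.0, 3.141]
force: [0.5, 0.3, -0.2]
opening: 0.0414
grasp_force: 29.9
```

```bash
python3 -m pendant '[[[0,0,0],[0,0,0.03],255],[[0,0,0],[0,0,0],255],[[0,0,0],[0,0,0],255]]'; python3 -m pendant '[[[0,0,0],[0,0,0.03],255],[[0,0,0],[0,0,0],255],[[0,0,0],[0,0,0],255]]'
```

```text
clock: 10.7
eef_pos: [0.4496, -0.3917, 0.028]
orientation: [-3.141, 0.0, 3.141]
force: [-0.5, 1.2, 4.1]
opening: 0.0415
grasp_force: 30.0
clock: 11.0
eef_pos: [0.4498, -0.3918, 0.0279]
orientation: [-3.141, 0.001, 3.141]
force: [-1.8, 1.6, 11.0]
opening: 0.0414
grasp_force: 30.0
```

Contact. Release and rise.

```bash
python3 -m pendant '[[[0,0,0],[0,0,-0.04],255],[[0,0,0],[0,0,0],150],[[0,0,0],[0,0,0],100],[[0,0,0],[0,0,0],40],[[0,0,0],[0,0,0],20],[[0,0,0],[0,0,0],20],[[0,0,0],[0,0,0],20],[[0,0,0],[0,0,-0.3],20],[[0,0,0],[0,0,-0.8],20],[[0,0,0],[0,0,-1],20],[[0,0,0],[0,0,-1],20],[[0,0,0],[0,0,-1],20]]' && python3 -m pendant '[[[0,0,0],[0,0,-1],20],[[0,0,0],[0,0,-1],0],[[0,0,0],[0,0,-1],0],[[0,0,0],[0,0.3,-1],0],[[0,0,0],[0,0.6,0],0],[[0,0,0],[0,1,0],0],[[0,0,0],[0,1,0],0],[[0,0,0],[0,1,0],0],[[0,0,0],[0,1,0],0],[[0,0,0],[0,1,0],0],[[0,0,0],[0,1,0],0],[[0,0,0],[0,1,0],0]]'
python3 -m pendant '[[[0,0,0],[0,1,0],0],[[0,0,0],[0,1,0],0],[[0,0,0],[0,1,0],0],[[0,0,0],[0,1,0],0],[[0,0,0],[0,1,0],0],[[0,0,0],[0,1,0],0],[[0,0,0],[0,1,0],0],[[0,0,0],[0,1,0],0],[[0,0,0],[0,1,0],0],[[0,0,0],[0,1,0],0],[[0,0,0],[0,1,0],0],[[0,0,0],[0,1,0],0]]'
cat > s.py <<'E'
from h import *
for n in("top","side"):
    c=camera(n);P=pts(c)
    for t in("crucible_mid","tin_mid","bottle_mid"):
        for r in regions_of(c,t)[:1]:
            m=r["region"]&(c["z_map"]>0)
            if m.sum()<5: continue
            q=P[m];print(n,t,round(r["p"],2),np.percentile(q,[2,98],0).round(3).tolist(),"mid",np.percentile(q,[2,98],0).mean(0).round(3))
E
python3 s.py
```

```text
clock: 12.2
eef_pos: [0.4495, -0.3915, 0.1321]
orientation: [-3.141, 0.0, 3.141]
force: [-0.1, -0.2, -0.0]
opening: 0.0869
grasp_force: 0.0
clock: 13.4
eef_pos: [0.449, -0.1925, 0.2299]
orientation: [3.141, -0.001, 3.141]
force: [0.5, 0.6, 0.7]
opening: 0.0938
grasp_force: 0.0
clock: 14.6
eef_pos: [0.4488, 0.1072, 0.23]
orientation: [-3.142, -0.001, 3.142]
force: [-0.2, 0.1, -0.3]
opening: 0.094
grasp_force: 0.0
top crucible_mid 0.29 [[0.533, -0.207, 0.002], [0.669, -0.073, 0.055]] mid [ 0.601 -0.14   0.029]
top tin_mid 0.64 [[0.409, 0.349, 0.1], [0.461, 0.401, 0.142]] mid [0.435 0.375 0.121]
top bottle_mid 0.44 [[0.431, -0.417, 0.01], [0.479, -0.372, 0.086]] mid [ 0.455 -0.395  0.048]
side crucible_mid 0.48 [[0.551, 0.141, 0.071], [0.593, 0.182, 0.124]] mid [0.572 0.162 0.097]
side tin_mid 0.4 [[0.533, -0.205, 0.003], [0.667, -0.067, 0.049]] mid [ 0.6   -0.136  0.026]
side bottle_mid 0.6 [[0.431, -0.483, 0.009], [0.47, -0.367, 0.079]] mid [ 0.45  -0.425  0.044]
```

```bash
python3 -m pendant '[[[0,0,0],[0.05,1,0],0],[[0,0,0],[0.05,1,0],0],[[0,0,0],[0.05,1,0],0],[[0,0,0],[0.05,1,0],0],[[0,0,0],[0.05,1,0],0],[[0,0,0],[0.05,1,0],0],[[0,0,0],[0.05,1,0],0],[[0,0,0],[0.05,1,0],0],[[0,0,0],[0.05,1,0],0],[[0,0,0],[0.05,1,0],0],[[0,0,0],[0.05,0.75,0],0],[[0,0,0],[0,0,0],0]]'; python3 - <<'E'
from h import *
c=camera("side");cv2.imwrite("pics/side3.png",cv2.resize(c["frame"][120:400,180:460],None,fx=2,fy=2));P=pts(c)
r=regions_of(c,"tin_mid")[:2]
for k in r:
    q=P[k["region"]&(c["z_map"]>0)];print(k["p"],np.percentile(q,[2,98],0).round(3).tolist())
E
```

```text
clock: 16.2
eef_pos: [0.4358, 0.3756, 0.2299]
orientation: [-3.141, -0.001, -3.141]
force: [-0.7, -0.2, 0.3]
opening: 0.0943
grasp_force: 0.0
0.85 [[0.408, 0.242, 0.031], [0.465, 0.406, 0.138]]
```

View pics/side3.png

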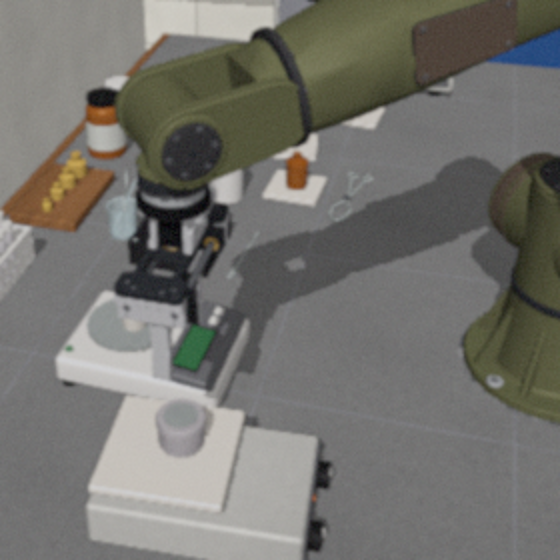

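The gripper is above the tin (crop px 181,425), and the bottle stands well on the tile (296,172).

```bash
python3 -m pendant '[[[0,0,0],[0,0,0.7],0],[[0,0,0],[0,0,1],0],[[0,0,0],[0,0,1],0],[[0,0,0],[0,0,1],0],[[0,0,0],[0,0,0.9],0],[[0,0,0],[0,0,0.4],0],[[0,0,0],[0,0,0.2],0],[[0,0,0],[0,0,0],120],[[0,0,0],[0,0,0],255],[[0,0,0],[0,0,0],255],[[0,0,0],[0,0,0],255],[[0,0,0],[0,0,0],255]]' && python3 -m pendant '[[[0,0,0],[0,0,0],255],[[0,0,0],[0,0,0],255],[[0,0,0],[0,0,0],255]]'
```

```text
clock: 17.5
eef_pos: [0.436, 0.3749, 0.1008]
orientation: [3.141, 0.0, 3.141]
force: [0.4, 0.1, 3.2]
opening: 0.0575
grasp_force: 23.3
clock: 17.8
eef_pos: [0.436, 0.3749, 0.1009]
orientation: [3.141, 0.001, 3.141]
force: [-1.7, -0.0, 6.3]
opening: 0.057
grasp_force: 30.0
```

```bash
python3 -m pendant '[[[0,0,0],[0,0,-0.1],255],[[0,0,0],[0,0,-0.5],255],[[0,0,0],[0,0,-1],255],[[0,0,0],[0,0,-1],255],[[0,0,0],[0,0,-1],255],[[0,0,0],[0,-0.3,-0.7],255],[[0,0,0],[0,-0.7,-0.3],255],[[0,0,0],[-0.3,-1,0],255],[[0,0,0],[-0.4,-1,0],255],[[0,0,0],[-0.4,-1,0],255],[[0,0,0],[-0.4,-1,0],255],[[0,0,0],[-0.4,-1,0],255]]' && python3 -m pendant '[[[0,0,0],[-0.4,-1,0],255],[[0,0,0],[-0.4,-1,0],255],[[0,0,0],[-0.4,-1,0],255],[[0,0,0],[-0.4,-1,0],255],[[0,0,0],[-0.4,-1,0],255],[[0,0,0],[-0.4,-1,0],255],[[0,0,0],[-0.4,-1,0],255],[[0,0,0],[-0.4,-1,0],255],[[0,0,0],[-0.4,-1,0],255],[[0,0,0],[-0.4,-1,0],255],[[0,0,0],[-0.4,-1,0],255],[[0,0,0],[-0.2,-1,0],255]]' && python3 -m pendant '[[[0,0,0],[0,-0.8,0],255],[[0,0,0],[0,-0.5,0],255],[[0,0,0],[0,-0.2,0],255],[[0,0,0],[0,0,0],255]]'; python3 - <<'E'
from h import *
c=camera("side");cv2.imwrite("pics/side4.png",cv2.resize(c["frame"][120:320,160:460],None,fx=2,fy=2))
c=camera("top");P=pts(c);b=(abs(P[...,2]-.07)<.004)&(abs(P[...,0]-.59)<.06)&(abs(P[...,1]-.155)<.08)
g=cv2.cvtColor(c["frame"],cv2.COLOR_BGR2GRAY)
cv2.imwrite("pics/pan.png",cv2.resize(c["frame"][175:265,160:260],None,fx=6,fy=6,interpolation=cv2.INTER_NEAREST))
np.savez("pan.npz",P=P[175:265,160:260])
E
```

```text
clock: 19.0
eef_pos: [0.4836, 0.2236, 0.2162]
orientation: [3.142, 0.0, 3.141]
force: [-0.6, 0.1, -0.8]
opening: 0.057
grasp_force: 30.0
clock: 20.2
eef_pos: [0.5987, -0.0765, 0.2161]
orientation: [-3.141, 0.0, 3.141]
force: [-0.2, -0.1, -0.7]
opening: 0.0571
grasp_force: 30.0
clock: 20.6
eef_pos: [0.5982, -0.1129, 0.2157]
orientation: [3.142, 0.0, 3.141]
force: [0.8, -0.0, -0.7]
opening: 0.0572
grasp_force: 30.0
```

View pics/side4.png

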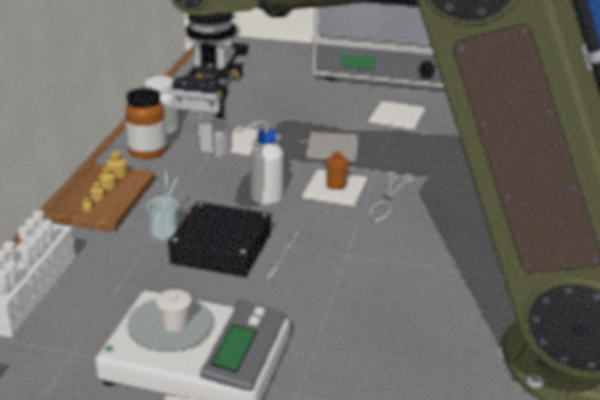

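View pics/pan.png

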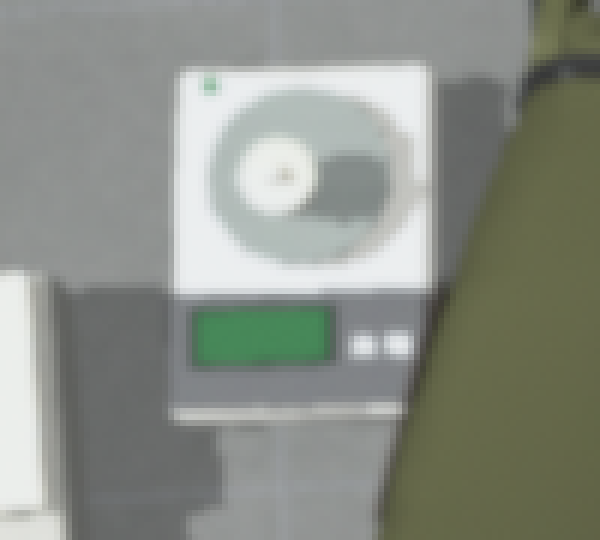

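```bash
python3 - <<'E'
from h import *
c=camera("side");cv2.imwrite("pics/side5.png",cv2.resize(c["frame"][140:220,220:300],None,fx=6,fy=6,interpolation=cv2.INTER_CUBIC))
P=pts(c)
for r in regions_of(c,"tin_mid")[:2]:
    q=P[r["region"]&(c["z_map"]>0)];print(r["p"],np.percentile(q,[2,98],0).round(3).tolist())
for n in("top",):
    c=camera(n);R=np.array(c["world_from_camera"])
    d=R[:3,:3]@np.array([(209.7-c["cx"])/c["fx"],(204.1-c["cy"])/c["fy"],1]);o=R[:3,3];print("pan",o+d*(.07-o[2])/d[2])
E
```

```text
0.66 [[0.569, -0.458, 0.002], [0.702, -0.079, 0.252]]
pan [0.58443702 0.15009863 0.07      ]
```

View pics/side5.png

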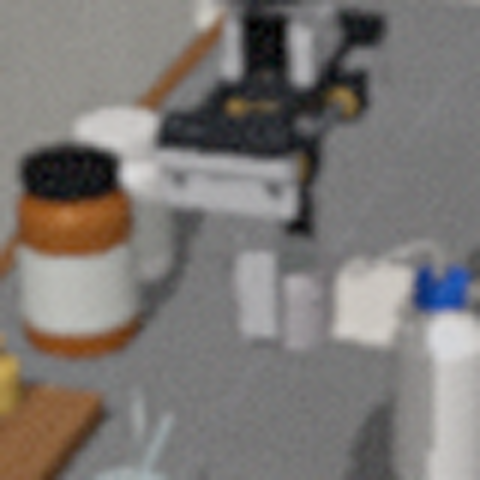

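```bash
python3 - <<'E'
from h import *
c=camera("side");P=pts(c)
b=(abs(P[...,0]-.598)<.06)&(abs(P[...,1]+.113)<.07)&(P[...,2]>.15)&(P[...,2]<.27)
q=P[b];print(b.sum())
for z in np.arange(.19,.27,.01):
    k=q[abs(q[:,2]-z)<.005]
    if len(k):print(z.round(3),len(k),k.min(0).round(3),k.max(0).round(3))
b=(abs(P[...,0]-.436)<.06)&(abs(P[...,1]-.375)<.06)&(P[...,2]>.1);print("hotplate above",b.sum())
cv2.imwrite("pics/hot.png",cv2.resize(c["frame"][180:400,200:480],None,fx=2,fy=2))
E
python3 - <<'E'
from workcell import sensors
s=sensors.observe();print(s["opening"],s["grasp_force"],s["clock"],s["force"])
E
```

```text
320
0.21 18 [ 0.571 -0.11   0.209] [ 0.62  -0.084  0.215]
0.22 38 [ 0.57  -0.11   0.216] [ 0.62  -0.072  0.225]
0.23 50 [ 0.57  -0.108  0.225] [ 0.618 -0.066  0.235]
0.24 49 [ 0.568 -0.114  0.235] [ 0.624 -0.065  0.245]
0.25 115 [ 0.569 -0.147  0.245] [ 0.625 -0.068  0.255]
0.26 32 [ 0.585 -0.152  0.255] [ 0.607 -0.068  0.265]
0.27 18 [ 0.586 -0.145  0.265] [ 0.606 -0.064  0.27 ]
hotplate above 0
0.05722222430350426 29.999812273308635 20.9 [0.08020776 0.15542162 0.00446384]
```

View pics/hot.png

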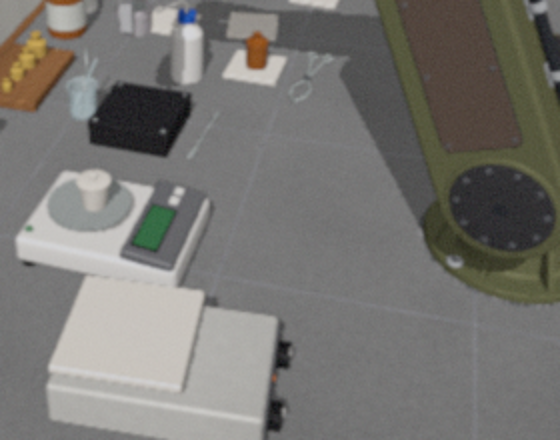

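The hotplate is empty. Depth shows the tin level in the fingers, with its foot at 0.210. Lower it onto the block.

```bash
python3 -m pendant '[[[0,0,0],[-0.04,-0.5,0],255],[[0,0,0],[-0.04,-0.55,0.5],255],[[0,0,0],[0,0,1],255],[[0,0,0],[0,0,1],255],[[0,0,0],[0,0,1],255],[[0,0,0],[0,0,1],255],[[0,0,0],[0,0,1],255],[[0,0,0],[0,0,0.5],255],[[0,0,0],[0,0,0.25],255],[[0,0,0],[0,0,0.15],255],[[0,0,0],[0,0,0],255],[[0,0,0],[0,0,0],255]]'; python3 -m pendant '[[[0,0,0],[0,0,0.06],255],[[0,0,0],[0,0,0],255],[[0,0,0],[0,0,0],255]]'
```

```text
clock: 22.1
eef_pos: [0.6007, -0.1393, 0.0564]
orientation: [-3.141, 0.001, 3.141]
force: [0.1, 0.2, -0.9]
opening: 0.0574
grasp_force: 30.0
clock: 22.4
eef_pos: [0.6004, -0.1391, 0.0542]
orientation: [-3.141, 0.0, 3.141]
force: [-0.1, 0.3, -1.3]
opening: 0.0568
grasp_force: 30.0
```

```bash
python3 -m pendant '[[[0,0,0],[0,0,0.05],255],[[0,0,0],[0,0,0],255],[[0,0,0],[0,0,0],255]]'; python3 -m pendant '[[[0,0,0],[0,0,0.03],255],[[0,0,0],[0,0,0],255],[[0,0,0],[0,0,0],255]]';python3 -m pendant '[[[0,0,0],[0,0,0.03],255],[[0,0,0],[0,0,0],255],[[0,0,0],[0,0,0],255]]'
```

```text
clock: 22.7
eef_pos: [0.6003, -0.1391, 0.0527]
orientation: [3.142, -0.0, 3.141]
force: [-0.3, -0.2, 0.6]
opening: 0.0567
grasp_force: 30.0
clock: 23.0
eef_pos: [0.6003, -0.1391, 0.0519]
orientation: [3.142, -0.0, 3.141]
force: [-0.3, 0.1, -1.2]
opening: 0.0569
grasp_force: 30.0
clock: 23.3
eef_pos: [0.6004, -0.1391, 0.0519]
orientation: [-3.141, 0.0, 3.141]
force: [-3.8, 1.4, 5.2]
opening: 0.0571
grasp_force: 30.0
```

```bash
python3 -m pendant '[[[0,0,0],[0,0,-0.02],255],[[0,0,0],[0,0,0],150],[[0,0,0],[0,0,0],80],[[0,0,0],[0,0,0],0],[[0,0,0],[0,0,0],0],[[0,0,0],[0,0,0],0],[[0,0,0],[0,0,0],0],[[0,0,0],[0,0,-0.3],0],[[0,0,0],[0,0,-0.8],0],[[0,0,0],[0,0,-1],0],[[0,0,0],[0,0,-1],0],[[0,0,0],[0,0,-1],0]]' && python3 -m pendant '[[[0,0,0],[0,0,-1],0],[[0,0,0],[0,0,-1],0],[[0,0,0],[0,0.3,-1],0],[[0,0,0],[0.1,0.8,0],0],[[0,0,0],[0.1,1,0],0],[[0,0,0],[0.1,1,0],0],[[0,0,0],[0.1,1,0],0],[[0,0,0],[0.1,1,0],0],[[0,0,0],[0.1,1,0],0],[[0,0,0],[0.1,1,0],0],[[0,0,0],[0.1,1,0],0],[[0,0,0],[0.1,1,0],0]]' && python3 -m pendant '[[[0,0,0],[0.1,1,0],0],[[0,0,0],[0.1,1,0],0],[[0,0,0],[0.1,0.7,0],0],[[0,0,0],[0,0.2,0],0],[[0,0,0],[0,0,0],0]]'; python3 s.py
```

```text
clock: 24.5
eef_pos: [0.6003, -0.1391, 0.1559]
orientation: [-3.141, 0.0, 3.141]
force: [-0.1, -0.2, 0.6]
opening: 0.094
grasp_force: 0.0
clock: 25.7
eef_pos: [0.5776, 0.0894, 0.2299]
orientation: [3.142, 0.001, 3.141]
force: [-0.4, 0.3, -0.2]
opening: 0.0943
grasp_force: 0.0
clock: 26.2
eef_pos: [0.5704, 0.161, 0.2293]
orientation: [-3.141, 0.0, -3.141]
force: [0.1, 0.5, -0.9]
opening: 0.0936
grasp_force: 0.0
top crucible_mid 0.55 [[0.559, 0.14, 0.109], [0.589, 0.153, 0.122]] mid [0.574 0.147 0.115]
top tin_mid 0.61 [[0.573, -0.164, 0.055], [0.623, -0.114, 0.094]] mid [ 0.598 -0.139  0.074]
top bottle_mid 0.62 [[0.43, -0.41, 0.029], [0.469, -0.372, 0.086]] mid [ 0.449 -0.391  0.058]
side crucible_mid 0.56 [[0.552, 0.138, 0.072], [0.593, 0.181, 0.125]] mid [0.572 0.16  0.098]
side tin_mid 0.72 [[0.571, -0.162, 0.048], [0.621, -0.108, 0.09]] mid [ 0.596 -0.135  0.069]
side bottle_mid 0.75 [[0.43, -0.486, 0.01], [0.471, -0.369, 0.082]] mid [ 0.45  -0.428  0.046]
```

```bash
python3 -m pendant '[[[0,0,0],[-0.05,0,0.7],0],[[0,0,0],[0,0,1],0],[[0,0,0],[0,0,1],0],[[0,0,0],[0,0,1],0],[[0,0,0],[0,0,1],0],[[0,0,0],[0,0,0.8],0],[[0,0,0],[0,0,0.4],0],[[0,0,0],[0,0,0.15],0],[[0,0,0],[0,0,0],120],[[0,0,0],[0,0,0],200],[[0,0,0],[0,0,0],255],[[0,0,0],[0,0,0],255]]' && python3 -m pendant '[[[0,0,0],[0,0,0],255],[[0,0,0],[0,0,0],255],[[0,0,0],[0,0,0],255],[[0,0,0],[0,0,0],255],[[0,0,0],[0,0,0],255],[[0,0,0],[0,0,0],255],[[0,0,0],[0,0,0],255]]'
```

```text
clock: 27.8
eef_pos: [0.5719, 0.161, 0.0786]
orientation: [3.141, 0.001, 3.141]
force: [0.4, 0.3, -0.8]
opening: 0.0655
grasp_force: 0.0
clock: 28.5
eef_pos: [0.5717, 0.1609, 0.078]
orientation: [3.142, 0.0, 3.141]
force: [0.3, 0.1, 1.2]
opening: 0.0462
grasp_force: 30.0
```

```bash
python3 -m pendant '[[[0,0,0],[0,0,0],255],[[0,0,0],[0,0,-0.2],255],[[0,0,0],[0,0,-0.5],255],[[0,0,0],[0,0,-0.8],255],[[0,0,0],[0,0,-1],255],[[0,0,0],[0,0,-0.5],255],[[0,0,0],[0,0,0],255]]'; python3 - <<'E'
from h import *
c=camera("side");cv2.imwrite("pics/side6.png",cv2.resize(c["frame"][200:320,180:320],None,fx=5,fy=5,interpolation=cv2.INTER_CUBIC));P=pts(c)
b=(abs(P[...,0]-.572)<.04)&(abs(P[...,1]-.161)<.05)&(P[...,2]>.08)&(P[...,2]<.22);q=P[b]
for z in np.arange(.11,.2,.01):
    k=q[abs(q[:,2]-z)<.005]
    if len(k):print(z.round(3),len(k),k.min(0).round(3),k.max(0).round(3))
E
```

```text
clock: 29.2
eef_pos: [0.5723, 0.161, 0.1551]
orientation: [3.141, 0.003, 3.141]
force: [-0.2, -0.3, -0.5]
opening: 0.0456
grasp_force: 30.0
0.15 10 [0.558 0.159 0.148] [0.571 0.186 0.155]
0.16 29 [0.556 0.129 0.156] [0.581 0.195 0.164]
0.17 45 [0.554 0.157 0.165] [0.58  0.199 0.175]
0.18 42 [0.554 0.127 0.175] [0.581 0.199 0.185]
0.19 111 [0.55  0.124 0.185] [0.595 0.199 0.195]
```

View pics/side6.png

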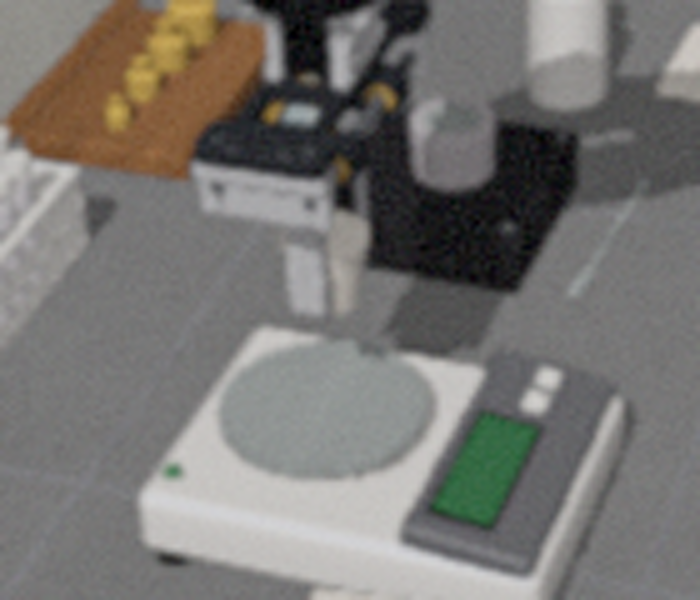

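The crucible is held upright over the pan, and the tin stands on the block. Move to the hotplate.

```bash
python3 -m pendant '[[[0,0,0],[0.3,0.5,0],255],[[0,0,0],[0.5,0.9,0],255],[[0,0,0],[0.5,1,0],255],[[0,0,0],[0.6,1,0],255],[[0,0,0],[0.6,1,0],255],[[0,0,0],[0.6,1,0],255],[[0,0,0],[0.6,1,0],255],[[0,0,0],[0.6,1,0],255],[[0,0,0],[0.5,0.9,0],255],[[0,0,0],[0.2,0.6,0],255],[[0,0,0],[0.06,0.2,0],255],[[0,0,0],[0,0,0],255]]' && python3 -m pendant '[[[0,0,0],[0,0,0.5],255],[[0,0,0],[0,0,0.7],255],[[0,0,0],[0,0,0.4],255],[[0,0,0],[0,0,0.2],255],[[0,0,0],[0,0,0.1],255],[[0,0,0],[0,0,0],255],[[0,0,0],[0,0,0],255]]'; python3 - <<'E'
from h import *
c=camera("side");R=np.array(c["world_from_camera"]);o=R[:3,3];pp=[]
for u,v in((219,409),(436,409),(327,340),(327,479),(327.5,409)):
    d=R[:3,:3]@np.array([(u/5+179.5-c["cx"])/c["fx"],(v/5+199.5-c["cy"])/c["fy"],1]);print(o+d*(.07-o[2])/d[2])
E
```

```text
clock: 30.45
eef_pos: [0.445, 0.3886, 0.1524]
orientation: [-3.141, -0.001, -3.141]
force: [-0.3, -0.5, -1.0]
opening: 0.0459
grasp_force: 30.0
clock: 31.15
eef_pos: [0.4454, 0.3885, 0.106]
orientation: [3.141, 0.001, 3.141]
force: [0.1, -0.7, -0.7]
opening: 0.0462
grasp_force: 30.0
[0.63961224 0.17535942 0.07      ]
[0.52114029 0.14284706 0.07      ]
[0.60314941 0.09797569 0.07      ]
[0.55955075 0.21625101 0.07      ]
[0.58032152 0.15908821 0.07      ]
```

```bash
python3 -m pendant '[[[0,0,0],[0,0,0.06],255],[[0,0,0],[0,0,0],255],[[0,0,0],[0,0,0],255]]'; python3 -m pendant '[[[0,0,0],[0,0,0.04],255],[[0,0,0],[0,0,0],255],[[0,0,0],[0,0,0],255]]';python3 -m pendant '[[[0,0,0],[0,0,0.03],255],[[0,0,0],[0,0,0],255],[[0,0,0],[0,0,0],255]]'
```

```text
clock: 31.5
eef_pos: [0.4452, 0.3884, 0.104]
orientation: [3.142, 0.0, 3.141]
force: [0.9, 0.3, 0.2]
opening: 0.0461
grasp_force: 30.0
clock: 31.8
eef_pos: [0.4453, 0.3885, 0.1031]
orientation: [3.141, 0.0, 3.141]
force: [-0.0, 0.6, 1.3]
opening: 0.046
grasp_force: 30.0
clock: 32.1
eef_pos: [0.4455, 0.3885, 0.1029]
orientation: [3.141, 0.001, 3.141]
force: [0.1, -1.9, 5.5]
opening: 0.046
grasp_force: 30.0
```

```bash
python3 -m pendant '[[[0,0,0],[0,0,-0.02],255],[[0,0,0],[0,0,0],150],[[0,0,0],[0,0,0],80],[[0,0,0],[0,0,0],0],[[0,0,0],[0,0,0],0],[[0,0,0],[0,0,0],0],[[0,0,0],[0,0,0],0],[[0,0,0],[0,0,-0.3],0],[[0,0,0],[0,0,-0.8],0],[[0,0,0],[0,0,-1],0],[[0,0,0],[0,0,-1],0],[[0,0,0],[0,0,-1],0]]' && python3 -m pendant '[[[0,0,0],[0,-0.2,-1],0],[[0,0,0],[0,-0.8,0],0],[[0,0,0],[0,-1,0],0],[[0,0,0],[0,-1,0],0],[[0,0,0],[0,-1,0],0],[[0,0,0],[0,-1,0],0],[[0,0,0],[0,-1,0],0],[[0,0,0],[0,-1,0],0],[[0,0,0],[0,-1,0],0],[[0,0,0],[0,-1,0],0],[[0,0,0],[0,-1,0],0],[[0,0,0],[0,-1,0],0]]' && python3 -m pendant '[[[0,0,0],[0,-1,0],0],[[0,0,0],[0,-1,0],0],[[0,0,0],[0,-1,0],0],[[0,0,0],[0,-1,0],0],[[0,0,0],[0,-1,0],0],[[0,0,0],[0,-1,0],0],[[0,0,0],[0,-1,0],0],[[0,0,0],[0,-1,0],0],[[0,0,0],[0,-1,0],0],[[0,0,0],[0,-1,0],0],[[0,0,0],[0,-1,0],0],[[0,0,0],[0,-1,0],0]]'; python3 s.py; python3 - <<'E'
from h import *
c=camera("top");cv2.imwrite("pics/pan2.png",cv2.resize(c["frame"][175:285,120:260],None,fx=5,fy=5,interpolation=cv2.INTER_CUBIC))
P=pts(c);g=c["frame"].astype(int)
m=(P[...,0]>.515)&(P[...,0]<.655)&(P[...,1]>.08)&(P[...,1]<.23)&(abs(P[...,2]-.07)<.01)&(g.min(2)<195)&(g.max(2)>140)
n,l,s,ct=cv2.connectedComponentsWithStats(m.astype(np.uint8));i=1+s[1:,4].argmax();q=P[l==i];print(s[i],q.min(0),q.max(0),q.mean(0))
E
```

```text
clock: 33.3
eef_pos: [0.4451, 0.3884, 0.2069]
orientation: [3.141, 0.0, 3.141]
force: [-0.5, 0.6, 0.3]
opening: 0.0938
grasp_force: 0.0
clock: 34.5
eef_pos: [0.445, 0.1124, 0.2309]
orientation: [3.141, 0.001, 3.141]
force: [-0.2, -0.6, -0.4]
opening: 0.0945
grasp_force: 0.0
clock: 35.7
eef_pos: [0.4449, -0.1876, 0.2309]
orientation: [-3.141, 0.001, 3.141]
force: [0.9, 0.2, -0.2]
opening: 0.0938
grasp_force: 0.0
top crucible_mid 0.49 [[0.426, 0.366, 0.095], [0.469, 0.413, 0.148]] mid [0.447 0.389 0.122]
top tin_mid 0.51 [[0.575, -0.153, 0.066], [0.624, -0.114, 0.094]] mid [ 0.6   -0.133  0.08 ]
top bottle_mid 0.67 [[0.431, -0.41, 0.021], [0.469, -0.372, 0.085]] mid [ 0.45  -0.391  0.053]
side crucible_mid 0.72 [[0.426, 0.365, 0.094], [0.467, 0.409, 0.147]] mid [0.447 0.387 0.121]
side tin_mid 0.79 [[0.571, -0.303, 0.0], [0.656, -0.109, 0.09]] mid [ 0.614 -0.206  0.045]
side bottle_mid 0.72 [[0.43, -0.407, 0.011], [0.47, -0.368, 0.08]] mid [ 0.45  -0.387  0.045]
[195 190  30  29 683] [0.52827171 0.09421161 0.06000634] [0.64243065 0.20732156 0.07998256] [0.58465502 0.15023335 0.0710719 ]
```

View pics/pan2.png

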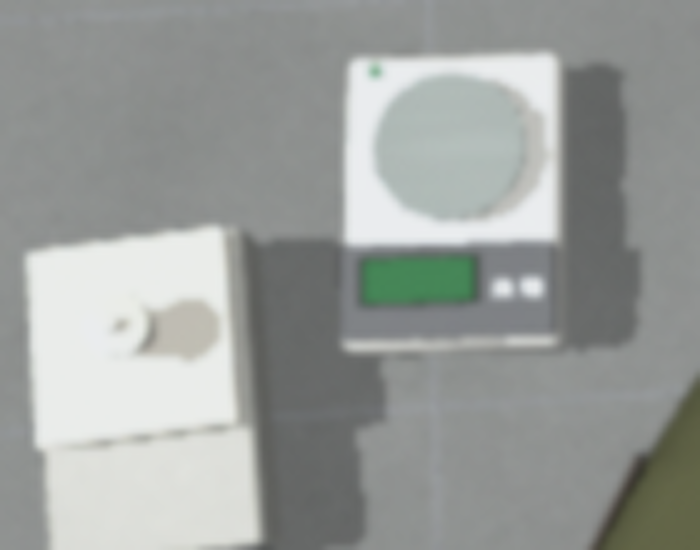

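The pan is fully in view: centre at crop px (449,146), about (0.583, 0.153). The crucible stands in the middle of the hotplate. Fetch the bottle.

```bash
python3 -m pendant '[[[0,0,0],[-0.05,-1,0],0],[[0,0,0],[-0.05,-1,0],0],[[0,0,0],[-0.05,-1,0],0],[[0,0,0],[-0.05,-1,0],0],[[0,0,0],[0,-1,0],0],[[0,0,0],[0,-1,0],0],[[0,0,0],[0,-1,0],0],[[0,0,0],[0,-0.8,0],0],[[0,0,0],[0,-0.3,0],0],[[0,0,0],[0,0,0],0]]' && python3 -m pendant '[[[0,0,0],[0,0,0.8],0],[[0,0,0],[0,0,1],0],[[0,0,0],[0,0,1],0],[[0,0,0],[0,0,1],0],[[0,0,0],[0,0,1],0],[[0,0,0],[0,0,1],0],[[0,0,0],[0,0,1],0],[[0,0,0],[0,0,0.8],0],[[0,0,0],[0,0,0.4],0],[[0,0,0],[0,0,0.05],0],[[0,0,0],[0,0,0],120]]' && python3 -m pendant '[[[0,0,0],[0,0,0],200],[[0,0,0],[0,0,0],255],[[0,0,0],[0,0,0],255],[[0,0,0],[0,0,0],255],[[0,0,0],[0,0,0],255],[[0,0,0],[0,0,0],255],[[0,0,0],[0,0,0],255],[[0,0,0],[0,0,0],255],[[0,0,0],[0,0,0],255],[[0,0,0],[0,0,0],255]]'
```

```text
clock: 37.15
eef_pos: [0.45, -0.3891, 0.2299]
orientation: [3.141, -0.0, 3.141]
force: [0.4, 0.4, 0.4]
opening: 0.0938
grasp_force: 0.0
clock: 38.25
eef_pos: [0.4504, -0.389, 0.0298]
orientation: [-3.141, 0.001, -3.141]
force: [-0.4, 0.8, 0.7]
opening: 0.089
grasp_force: 0.0
clock: 39.25
eef_pos: [0.45, -0.3891, 0.0289]
orientation: [3.142, -0.0, 3.141]
force: [-0.3, 0.1, 0.3]
opening: 0.0412
grasp_force: 29.9
```

```bash
python3 -m pendant '[[[0,0,0],[0,0,0],255],[[0,0,0],[0,0,-0.2],255],[[0,0,0],[0,0,-0.6],255],[[0,0,0],[0,0,-1],255],[[0,0,0],[0,0,-1],255],[[0,0,0],[0,0,-1],255],[[0,0,0],[0,0,-1],255],[[0,0,0],[0,0,-1],255],[[0,0,0],[0,0.3,-0.7],255],[[0,0,0],[0,0.8,-0.3],255],[[0,0,0],[0,1,0],255],[[0,0,0],[0,1,0],255]]' && python3 -m pendant '[[[0,0,0],[0,1,0],255],[[0,0,0],[0,1,0],255],[[0,0,0],[0,1,0],255],[[0,0,0],[0,1,0],255],[[0,0,0],[0,1,0],255],[[0,0,0],[0,1,0],255],[[0,0,0],[-0.3,1,0],255],[[0,0,0],[-0.5,1,0],255],[[0,0,0],[-0.5,1,0],255],[[0,0,0],[-0.5,1,0],255],[[0,0,0],[-0.5,1,0],255],[[0,0,0],[-0.5,1,0],255]]' && python3 -m pendant '[[[0,0,0],[-0.5,1,0],255],[[0,0,0],[-0.5,1,0],255],[[0,0,0],[-0.5,1,0],255],[[0,0,0],[-0.5,1,0],255],[[0,0,0],[-0.5,1,0],255],[[0,0,0],[-0.3,0.9,0],255],[[0,0,0],[-0.2,0.5,0],255],[[0,0,0],[0,0.2,0],255],[[0,0,0],[0,0,0],255],[[0,0,0],[0,0,0],255]]'; python3 s.py
```

```text
clock: 40.45
eef_pos: [0.4499, -0.3108, 0.2005]
orientation: [-3.141, 0.001, 3.141]
force: [1.1, 0.6, -0.3]
opening: 0.0413
grasp_force: 29.9
clock: 41.65
eef_pos: [0.5204, -0.0105, 0.2003]
orientation: [-3.141, 0.001, 3.141]
force: [0.3, 0.5, -0.4]
opening: 0.0413
grasp_force: 29.9
clock: 42.65
eef_pos: [0.5949, 0.1526, 0.1993]
orientation: [-3.141, 0.0, 3.141]
force: [-0.2, -0.4, -1.2]
opening: 0.0413
grasp_force: 29.9
top tin_mid 0.57 [[0.324, -0.473, -0.004], [0.375, -0.305, 0.014]] mid [ 0.35  -0.389  0.005]
side crucible_mid 0.6 [[0.426, 0.367, 0.098], [0.466, 0.409, 0.148]] mid [0.446 0.388 0.123]
side tin_mid 0.85 [[0.571, -0.286, 0.005], [0.651, -0.109, 0.089]] mid [ 0.611 -0.197  0.047]
side bottle_mid 0.54 [[0.574, -0.149, 0.002], [0.693, 0.18, 0.251]] mid [0.634 0.016 0.126]
```

```bash
python3 -m pendant '[[[0,0,0],[0.3,0,0],255],[[0,0,0],[0.18,0,0.3],255],[[0,0,0],[0,0,0.8],255],[[0,0,0],[0,0,1],255],[[0,0,0],[0,0,1],255],[[0,0,0],[0,0,0.6],255],[[0,0,0],[0,0,0.3],255],[[0,0,0],[0,0,0.2],255],[[0,0,0],[0,0,0.05],255],[[0,0,0],[0,0,0],255],[[0,0,0],[0,0,0],255]]';  python3 -m pendant '[[[0,0,0],[0,0,0.05],255],[[0,0,0],[0,0,0],255],[[0,0,0],[0,0,0],255]]'
```

```text
clock: 44.15
eef_pos: [0.5835, 0.1535, 0.0935]
orientation: [3.141, 0.001, 3.141]
force: [-0.3, -0.4, -0.4]
opening: 0.0419
grasp_force: 29.9
clock: 44.45
eef_pos: [0.5832, 0.1534, 0.0916]
orientation: [3.142, 0.0, 3.141]
force: [-0.0, 0.8, -0.8]
opening: 0.0417
grasp_force: 29.9
```

```bash
python3 -m pendant '[[[0,0,0],[0,0,0.05],255],[[0,0,0],[0,0,0],255],[[0,0,0],[0,0,0],255]]';  python3 -m pendant '[[[0,0,0],[0,0,0.03],255],[[0,0,0],[0,0,0],255],[[0,0,0],[0,0,0],255]]';  python3 -m pendant '[[[0,0,0],[0,0,0.03],255],[[0,0,0],[0,0,0],255],[[0,0,0],[0,0,0],255]]'
```

```text
clock: 44.75
eef_pos: [0.5831, 0.1534, 0.0902]
orientation: [-3.142, -0.0, 3.141]
force: [-0.3, 0.0, -0.7]
opening: 0.0417
grasp_force: 29.9
clock: 45.05
eef_pos: [0.5831, 0.1534, 0.0894]
orientation: [-3.142, -0.0, 3.141]
force: [-0.2, 0.3, -1.2]
opening: 0.0415
grasp_force: 29.9
clock: 45.35
eef_pos: [0.5832, 0.1534, 0.0889]
orientation: [3.142, 0.0, 3.141]
force: [-1.2, 0.4, 2.1]
opening: 0.0414
grasp_force: 29.9
```

```bash
python3 -m pendant '[[[0,0,0],[0,0,0],150],[[0,0,0],[0,0,0],80],[[0,0,0],[0,0,0],0],[[0,0,0],[0,0,0],0],[[0,0,0],[0,0,0],0],[[0,0,0],[0,0,0],0],[[0,0,0],[0,0,-0.3],0],[[0,0,0],[0,0,-0.8],0],[[0,0,0],[0,0,-1],0],[[0,0,0],[0,0,-1],0],[[0,0,0],[0,0,-1],0],[[0,0,0],[0,0,-1],0]]' && python3 -m pendant '[[[0,0,0],[0.3,0,-1],0],[[0,0,0],[0.8,0,0],0],[[0,0,0],[1,0,0],0],[[0,0,0],[1,-0.5,0],0],[[0,0,0],[1,-0.5,0],0],[[0,0,0],[1,-0.5,0],0],[[0,0,0],[1,-0.5,0],0],[[0,0,0],[0.5,-0.5,0],0],[[0,0,0],[0,0,0],0],[[0,0,0],[0,0,0],0]]'; python3 s.py; python3 - <<'E'
from h import *
c=camera("side");cv2.imwrite("pics/end.png",cv2.resize(c["frame"][150:410,180:440],None,fx=2.2,fy=2.2,interpolation=cv2.INTER_CUBIC))
E
```

```text
clock: 46.55
eef_pos: [0.583, 0.1534, 0.2179]
orientation: [3.141, 0.001, 3.141]
force: [0.9, -0.1, -0.2]
opening: 0.094
grasp_force: 0.0
clock: 47.55
eef_pos: [0.4185, 0.091, 0.2419]
orientation: [3.141, 0.001, 3.141]
force: [0.4, 0.0, 0.8]
opening: 0.094
grasp_force: 0.0
top crucible_mid 0.73 [[0.426, 0.366, 0.116], [0.466, 0.404, 0.15]] mid [0.446 0.385 0.133]
top tin_mid 0.6 [[0.572, -0.164, 0.055], [0.622, -0.114, 0.094]] mid [ 0.597 -0.139  0.075]
side crucible_mid 0.6 [[0.425, 0.332, 0.095], [0.466, 0.409, 0.148]] mid [0.446 0.37  0.122]
side tin_mid 0.75 [[0.571, -0.159, 0.046], [0.623, -0.109, 0.089]] mid [ 0.597 -0.134  0.068]
side bottle_mid 0.63 [[0.563, 0.141, 0.072], [0.601, 0.175, 0.141]] mid [0.582 0.158 0.106]
```

View pics/end.png

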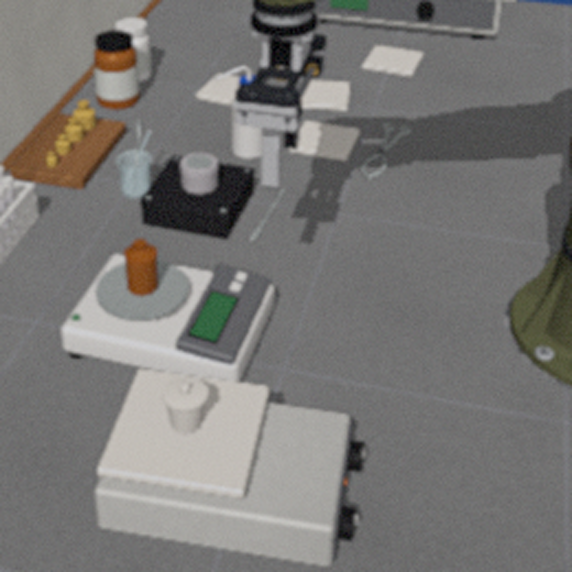

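The bottle is on the pan (142,285), the tin on the block (200,175) and the crucible on the hotplate (187,405). All are upright, and nothing else has moved.

```bash
python3 -c "
from workcell import hand_in;print(hand_in())"
```

```text
the job is handed in; nothing more can be done
None
```

The job is handed in: tin on the cooling block, bottle on the balance pan and crucible on the hotplate, all three upright, near the middle of their places and let go, with nothing else seen to move, in about 48 s.

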